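# Stack a vial tray on the shaker's carrier tray

### The arm

A 6-joint arm with a two-finger parallel gripper is mounted at the origin on the work surface. World frame = base frame: x ahead of the robot, y to its left, z up, the work surface at z = 0. Lengths are in mm, angles in rad, forces in N, time in s.
With the tool pointing down it reaches from about 275 to 1000 mm from the base axis. Payload 8.4 kg.
Tool frame: the origin (TCP) lies on the mounting face of the last link; the fingertips stand 173 mm ahead of it and the grasp point (between the pads) lies 155 mm ahead of it; z points along the fingers, y is the line along which they close (so a half turn about z gives the same grasp; the last joint's range is limited). The gripper opens to 85 mm and grips with 20 to 120 N. Pads are 22 mm wide; open, the fingers measure 114 mm over their backs; the gripper's body (76 mm by 85 mm) begins 54 mm behind the grasp point. The pads swing forward as they close: fully open they stand 13 mm farther back than shut.
Start: joints at [-1.128, 0.353, 1.633, -0, 1.155, -0.002], TCP at [268.923, -564.19, 404.681] pointing down, gripper open.
Joint ranges: [-2.63, 2.63], [-0.92, 2.1], [0.06, 2.66], [-1.3, 4.44], [0, 2.69], [-3.02, 3.02]. Speed limits (rad/s): [2.22, 2.22, 2.79, 3.14, 3.14, 3.14].

### API

Orientations are given as [roll, pitch, yaw] about the fixed x, y, z axes, in that order (R = Rz(yaw) Ry(pitch) Rx(roll)).
In Python, from rig import r gives the robot as it stands.
- The arm moves only by the tool apply_moves, never from a script. Its argument "deltas" is a list of rows, each an object with "claw": the gripper command: -1 is fully open, 1 is shut, values between are in proportion; "delta_pos": the shift along the tool's x, y, z in cm, a list of three; "yaw": the turn about the tool's z in rad. In form: [{"claw": claw, "delta_pos": [tx, ty, tz], "yaw": yaw}, ...]. A call has 1 to 8 rows; each row shifts and turns the commanded pose from where the row before left it, along the tool's axes as they then stand; what a row does not reach is not made up. A row lasts 1/8 s, in which the tool goes at most 62.5 mm and 10.7 degrees, less where a joint would pass 70% of its speed; a pose out of reach is approached as far as the arm can. A call with a gripper value outside its range is refused whole. The fingers move at their own pace and stop on an object; "grip_force" is the grip in N (left out, the last holds). Time passes only in rows, so rows that do not move let the fingers close. It gives the time, the measured TCP pose, the force, the opening and the grip force at its end, in the units of the state.
- r.sense(): the state, without advancing time (a new reading comes with each control period).
- r.grab_frame(name): name is "scene" or "side" or "wrist"; returns a dict with "img" (480x640x3 uint8, blue, green, red), "z_map" (480x640 float32, mm along the optical axis (not along the pixel's ray), 0 where there is no reading), "fx", "fy", "cx", "cy" (pixels), "eye" and "rotation" of the camera in the world; the wrist camera has in their place "T_tool_cam" (4x4, takes a point from camera to tool coordinates, whose origin is the TCP and whose axes are the flange's). Camera axes: x right, y up, looking along -z (the intrinsics and any distortion apply to the point x, -y, -z); pixel columns grow to the right and rows downward; lengths in mm; the calibration is good to about 2 mm. A picture is of the moment at which its call begins: read the wrist's pose just before it.
- r.sign_off(): hands the job in; it is judged then, once.
The state is a dict: "clock": time; "qpos": joint angles; "qvel": joint speeds; "joint_efforts": joint torques, N m; "eef_pos": TCP position; "tcp_rot": TCP orientation; "contact_force": force on the tool from outside, world axes, zero at the start; "wrist_torque": the same for the moment, N m; "opening": opening from 0.0 (shut) to 1.0 (fully open); "grasp_force": force on a finger pad.
Only numpy, scipy, OpenCV 4.12 (cv2) and the standard library are available. Lean on these libraries where they do the work, as an engineer would, in place of code of your own. Each camera call takes 0.05 s, during which the arm holds its last target. There are 200 camera calls.

### The job

Lift the vial tray by its handle and lower it onto the carrier tray of the laboratory shaker, feeling for the place where its four corner lugs drop into the sockets; it must be fully home, flush and level. Keep hold of it until it is home, handle it gently (never let the trays press on each other with more than about 30 N, and keep it upright), then let go and back away. Leave the other things on the bench where they are.

Things in the scene. Friction and masses are not known exactly. Their poses are not given: they have to be found in the camera images.
- tray: the loose vial tray: white plastic, 16 small capped vials in a grey block, steel bridge handle; 110 x 156 mm (its own x, y), about 0.5 kg. Origin: centre of its flat underside, 12 mm above the bench while it stands on its four lugs; z up. End walls 30 mm high, vial tops 53 mm above the underside. The same turned half round
- tray_grip (a point): middle of the tray's handle bar, 85 mm above the tray's underside, axes as the tray's. The bar is 14 mm wide (x), 14 mm high, and runs along the tray's y between two posts 12 mm square at y = +-58 mm; nothing taller than the vials is near it, so it can be gripped from above across x
- tray_center (a point): centre of the tray, 40 mm above its underside, axes as the tray's. Under the tray's corners, at x = +-40 mm, y = +-65 mm from here, hang four round lugs, 14 mm in diameter and 12 mm long below the underside, their ends chamfered by 2 to 2.5 mm
- shaker: the reciprocating shaker, fixed: a low white box 200 x 190 mm (x, y), 56 mm high. Origin: centre of its underside, on the bench; z up. It bears the carrier tray (the lower tray), which slides along the shaker's x only; its drive holds it with about 30 N of friction, so light sliding on it does not move it. Tray home: handle bar's middle 203 mm above this origin
- rail_level (a point): point 118 mm above the shaker's origin, axes as the shaker's, at the height of the tops of the carrier tray's two rails. The carrier was left at an unknown point of its stroke: its centre is anywhere from -17 to +17 mm along x from this point (not measured; it shows only in pictures and by feel), exact in y and yaw
- rail_left (a point): point at y = +65 mm from rail_level: centre line of one rail; the other is at y = -65 mm. Each rail is flat-topped, white, along x, 170 x 30 mm, with two square sockets 17 x 17 mm, 16 mm deep, at x = +-40 mm from the carrier's centre, mouths chamfered 1.5 mm. Vials between the rails are lower. The tray goes with its y along the shaker's y, either way round; on its lugs on the rails it is 12 mm too high
- jar: bystander: small jar, 38 mm across, 50 mm high; origin under its centre
- beaker: bystander: glass beaker, 68 mm across, 90 mm high; origin under its centre
- tipbox: bystander: grey open tip box 110 x 60 x 45 mm; origin under its centre
- reagent: bystander: amber bottle, 60 mm across, 130 mm high; origin under its centre
- marker: bystander: marker pen lying flat, 12 mm thick, 130 mm long along its x; origin at its underside's middle
- washbottle: bystander: white bottle, 64 mm across, 150 mm high; origin under its centre

How it is judged:
By the outcome, as a careful person would: the job done as asked, in the order asked, and still so for the second after the job is handed in, with the robot touching nothing.
It also fails if it takes over 67 s, if anything falls off the work surface, if the arm or the gripper's body presses on something with over 40 N, if the wrist force passes 120 N, or if a joint passes its speed limit or range.

## Working session

There is one attempt and no reset: what is moved stays moved. The work goes in short steps, Python scripts to look and compute and a tool call to move; the robot and the scene stay as the last step left them, time stands still between calls to the robot, and variables do not carry over. Pictures are saved under pics/ and viewed, at most 10 in all, crops included, and the job is handed in when it is done.

Besides the shell and the picture viewer there is one more tool, called after "Emit:" by a JSON object that holds its "api" and its "payload". apply_moves: Moves the arm, as the interface text tells. Its arguments: {"type":"object","properties":{"deltas":{"type":"array"},"grip_force":{"type":"number"}},"required":["deltas"]}

```bash
mkdir -p pics; ls; cat > h.py <<'E'
import numpy as np, cv2
from scipy.spatial.transform import Rotation as R
from rig import r
def cam(name):
    s=r.sense(); f=r.grab_frame(name)
    if 'T_tool_cam' in f:
        T=np.eye(4);T[:3,:3]=R.from_euler('xyz',s['tcp_rot']).as_matrix();T[:3,3]=s['eef_pos']
        T=T@np.array(f['T_tool_cam'])
        f['Rw'],f['e']=T[:3,:3],T[:3,3]
    else:
        f['Rw']=np.array(f['rotation']);f['e']=np.array(f['eye'])
        if f['Rw'].shape!=(3,3): print('rot',f['Rw'])
    return f
def cloud(f):
    v,u=np.mgrid[:480,:640]; z=f['z_map']
    p=np.dstack([(u-f['cx'])/f['fx']*z,-(v-f['cy'])/f['fy']*z,-z])
    w=p@f['Rw'].T+f['e']; w[z==0]=np.nan
    return w
def ray(f,u,v,h):
    d=f['Rw']@np.array([(u-f['cx'])/f['fx'],-(v-f['cy'])/f['fy'],-1.])
    return f['e']+d*(h-f['e'][2])/d[2]
def proj(f,p):
    c=f['Rw'].T@(np.array(p)-f['e'])
    return np.array([f['cx']-f['fx']*c[0]/c[2], f['cy']+f['fy']*c[1]/c[2]])
E
python3 - <<'E'
from h import *
print(r.sense())
ims=[]
for n in ['scene','side','wrist']:
    f=cam(n); print(n,{k:v for k,v in f.items() if k not in('img','z_map')}); cv2.imwrite(f'pics/{n}0.png',f['img'])
    np.savez(f'{n}0.npz',**f)
E
```

```text
pics
{'clock': 0.0, 'qpos': array([-1.12843234e+00,  3.53630878e-01,  1.63413975e+00, -2.04108152e-05,
        1.15520233e+00, -2.42526794e-03]), 'qvel': array([-0.00082438,  0.00069321, -0.00121191,  0.00252166,  0.00091776,
        0.00018588]), 'joint_efforts': array([ 7.24816236e-04, -6.05255198e+01, -3.42067373e+01,  6.43444560e-05,
        9.42718587e-03,  2.41842957e-05]), 'eef_pos': array([ 268.79747201, -563.97969324,  403.96989991]), 'tcp_rot': array([-3.14021230e+00,  1.53143174e-05,  4.44797515e-01]), 'contact_force': array([-0.45635626,  0.26432918, -0.31851489]), 'wrist_torque': array([ 0.01525517, -0.00501578, -0.00378642]), 'grasp_force': 0.0, 'opening': 0.9997380757043033}
rot [ 0.84335056 -0.00687503  1.13230755]
scene {'fx': 541.3848525467525, 'fy': 541.3848525467525, 'cx': 325.8927489643767, 'cy': 235.45308997326222, 'eye': array([1164.50117733, -249.44248171,  684.06254452]), 'rotation': array([ 0.84335056, -0.00687503,  1.13230755]), 'Rw': array([ 0.84335056, -0.00687503,  1.13230755]), 'e': array([1164.50117733, -249.44248171,  684.06254452])}
rot [ 0.96092433 
[... 379 characters left out ...]
': 386.2053152881594, 'fy': 386.2053152881594, 'cx': 314.5600559998421, 'cy': 242.80829702666205, 'T_tool_cam': array([[-8.57958388e-04,  9.53071104e-01,  3.02745331e-01,
         7.84287100e+01],
       [ 9.99999016e-01,  1.15367241e-03, -7.97945565e-04,
        -1.02152398e+00],
       [-1.10976780e-03,  3.02744348e-01, -9.53071156e-01,
         2.97826522e+01],
       [ 0.00000000e+00,  0.00000000e+00,  0.00000000e+00,
         1.00000000e+00]]), 'Rw': array([[ 4.29542604e-01,  8.60651871e-01,  2.73443794e-01],
       [-9.03046579e-01,  4.09431962e-01,  1.29893587e-01],
       [-1.63470291e-04, -3.02727312e-01,  9.53077199e-01]]), 'e': array([ 339.18179849, -529.27960904,  374.23494171])}
```

```bash
sed -i "s/        if f\['Rw'\].*/        f['Rw']=R.from_euler('xyz',f['Rw']).as_matrix()/" h.py
python3 - <<'E'
import cv2,numpy as np
a=cv2.imread('pics/scene0.png');b=cv2.imread('pics/side0.png')
cv2.imwrite('pics/ab.png',cv2.resize(np.vstack([a,b]),(400,600)))
E
```

```text
(no output)
```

View pics/scene0.png

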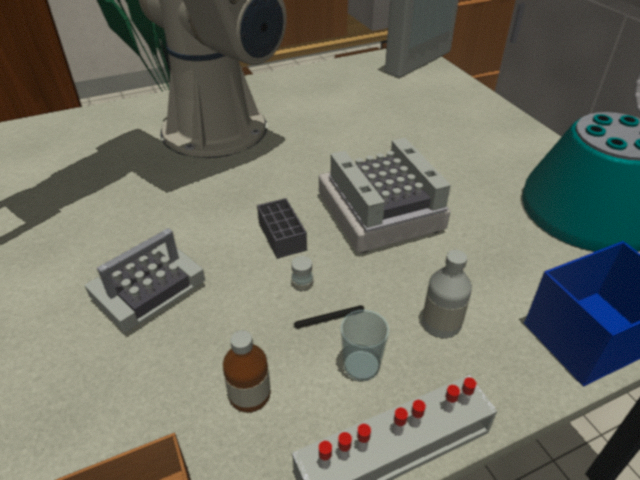

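View pics/side0.png

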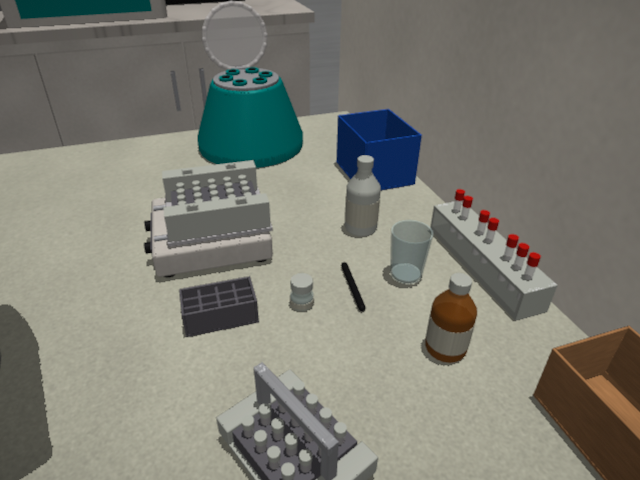

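```bash
cat > a.py <<'E'
from h import *
for n in ['scene','side']:
    f=cam(n); w=cloud(f); z=w[...,2]
    print(n,'bench',np.nanmedian(z[300:320,200:240]))
    box={'scene':[(90,220,190,330),(315,140,450,260)],'side':[(215,360,380,480),(145,155,275,275)]}[n]
    for (u0,v0,u1,v1),(h0,h1) in zip(box,[(97,110),(112,123)]):
        m=np.zeros(z.shape,bool); m[v0:v1,u0:u1]=1; m&=(z>h0)&(z<h1)
        m=cv2.morphologyEx(m.astype(np.uint8),cv2.MORPH_OPEN,np.ones((3,3)))
        k,l,st,c=cv2.connectedComponentsWithStats(m)
        for i in range(1,k):
            if st[i,4]<60: continue
            p=w[l==i]; rc=cv2.minAreaRect(p[:,:2].astype(np.float32))
            print(st[i],np.median(p[:,2]).round(1),np.round(rc[0],1),np.round(rc[1],1),round(rc[2],1))
E
python3 a.py
```

```text
scene bench -0.1315195518148471
[ 97 229  76  46 710] 103.2 [ 479.1 -252.9] [ 18.1 128.6] 21.0
[392 140  58  51 915] 117.3 [475.1 268.8] [ 33.8 170.3] 86.6
[330 151  54  57 999] 117.5 [467.  140.1] [ 32.6 172.2] 86.7
side bench 36.06534358295289
[ 253  362   85   90 1680] 104.2 [ 478.4 -252.4] [ 15.  129.1] 21.7
[162 160  93  21 987] 118.7 [473.8 269.9] [ 37.8 169.7] 87.2
[ 163  193  106   27 1308] 118.6 [466.8 146. ] [ 45.6 169.8] 86.7
```

Emit:
{"api": "apply_moves", "payload": {"deltas": [{"claw": -1, "delta_pos": [4.04, -2.38, 0], "yaw": 0}, {"claw": -1, "delta_pos": [4.04, -2.38, 0], "yaw": 0}, {"claw": -1, "delta_pos": [4.04, -2.38, 0], "yaw": 0}, {"claw": -1, "delta_pos": [4.04, -2.38, 0], "yaw": 0}, {"claw": -1, "delta_pos": [4.04, -2.38, 0], "yaw": 0}, {"claw": -1, "delta_pos": [4.04, -2.38, 0], "yaw": 0}, {"claw": -1, "delta_pos": [4.04, -2.38, 0], "yaw": 0}, {"claw": -1, "delta_pos": [4.04, -2.38, 0], "yaw": 0}], "grip_force": 60}}

```text
clock: 1.25
eef_pos: [479.4, -251.9, 404.8]
tcp_rot: [3.141, -0.0, 0.445]
contact_force: [-0.3, -0.9, -0.1]
opening: 1.0
grasp_force: 0.0
```

Emit:
{"api": "apply_moves", "payload": {"deltas": [{"claw": -1, "delta_pos": [0, 0, 0], "yaw": -0.18}, {"claw": -1, "delta_pos": [0, 0, 0], "yaw": -0.18}, {"claw": -1, "delta_pos": [0, 0, 0], "yaw": -0.18}, {"claw": -1, "delta_pos": [0, 0, 0], "yaw": -0.18}, {"claw": -1, "delta_pos": [0, 0, 0], "yaw": -0.18}, {"claw": -1, "delta_pos": [0, 0, 0], "yaw": -0.18}, {"claw": -1, "delta_pos": [0, 0, 0], "yaw": -0.18}, {"claw": -1, "delta_pos": [0, 0, 0], "yaw": -0.18}]}}

```text
clock: 2.25
eef_pos: [478.7, -253.2, 404.6]
tcp_rot: [-3.142, -0.0, 1.891]
contact_force: [-0.1, -0.4, 0.4]
opening: 1.0
grasp_force: 0.0
```

Emit:
{"api": "apply_moves", "payload": {"deltas": [{"claw": -1, "delta_pos": [0, 0, 0], "yaw": -0.05}, {"claw": -1, "delta_pos": [0, 0, 0], "yaw": 0}, {"claw": -1, "delta_pos": [0, 0, 0], "yaw": 0}]}}

```text
clock: 2.62
eef_pos: [478.7, -253.2, 404.7]
tcp_rot: [-3.142, -0.0, 1.934]
contact_force: [-1.0, 0.6, 0.4]
opening: 1.0
grasp_force: 0.0
```

```bash
cat > b.py <<'E'
from h import *
import sys
h0,h1,a0=map(float,sys.argv[1:4])
s=r.sense(); print(s['clock'],s['eef_pos'],s['tcp_rot'],s['contact_force'],s['opening'])
f=cam('wrist'); cv2.imwrite(sys.argv[4],f['img']); w=cloud(f); z=w[...,2]
m=cv2.morphologyEx(((z>h0)&(z<h1)).astype(np.uint8),cv2.MORPH_OPEN,np.ones((3,3)))
k,l,st,c=cv2.connectedComponentsWithStats(m)
for i in range(1,k):
    if st[i,4]<a0: continue
    p=w[l==i]; rc=cv2.minAreaRect(p[:,:2].astype(np.float32))
    print(st[i],np.median(p[:,2]).round(1),np.round(rc[0],1),np.round(rc[1],1),round(rc[2],1))
E
python3 b.py 97 112 300 pics/w1.png
```

```text
2.625 [ 478.71131351 -253.24742903  404.66094338] [-3.14153751e+00 -7.71836928e-05  1.93351947e+00] [-0.98151359  0.58068943  0.41640502] 1.0003404493690813
[ 304  140   21  171 3266] 104.9 [ 479.  -251.7] [ 14.  128.2] 21.2
```

View pics/w1.png

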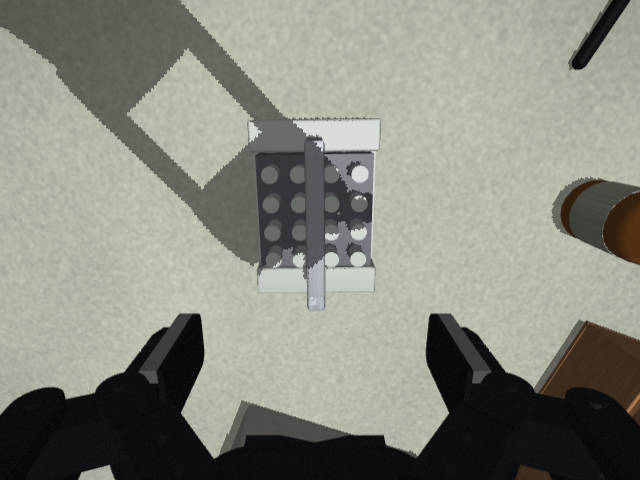

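Emit:
{"api": "apply_moves", "payload": {"deltas": [{"claw": -1, "delta_pos": [0.13, 0.03, 3], "yaw": -0.007}, {"claw": -1, "delta_pos": [0, 0, 3], "yaw": 0}, {"claw": -1, "delta_pos": [0, 0, 3], "yaw": 0}, {"claw": -1, "delta_pos": [0, 0, 3], "yaw": 0}, {"claw": -1, "delta_pos": [0, 0, 2], "yaw": 0}, {"claw": -1, "delta_pos": [0, 0, 1.2], "yaw": 0}, {"claw": -1, "delta_pos": [0, 0, 0], "yaw": 0}, {"claw": -1, "delta_pos": [0, 0, 0], "yaw": 0}]}}

```text
clock: 3.68
eef_pos: [478.9, -252.1, 253.4]
tcp_rot: [3.141, 0.001, 1.942]
contact_force: [-0.1, 0.5, -0.4]
opening: 1.002
grasp_force: 0.0
```

Emit:
{"api": "apply_moves", "payload": {"deltas": [{"claw": 1, "delta_pos": [0, 0, 0], "yaw": 0}, {"claw": 1, "delta_pos": [0, 0, 0], "yaw": 0}, {"claw": 1, "delta_pos": [0, 0, 0], "yaw": 0}, {"claw": 1, "delta_pos": [0, 0, 0], "yaw": 0}, {"claw": 1, "delta_pos": [0, 0, 0], "yaw": 0}, {"claw": 1, "delta_pos": [0, 0, 0], "yaw": 0}, {"claw": 1, "delta_pos": [0, 0, 0], "yaw": 0}, {"claw": 1, "delta_pos": [0, 0, 0], "yaw": 0}], "grip_force": 70}}

```text
clock: 4.68
eef_pos: [478.6, -252.0, 253.0]
tcp_rot: [-3.142, 0.0, 1.942]
contact_force: [-1.7, 1.1, 5.3]
opening: 0.147
grasp_force: 68.6
```

Emit:
{"api": "apply_moves", "payload": {"deltas": [{"claw": 1, "delta_pos": [0, 0, -1], "yaw": 0}, {"claw": 1, "delta_pos": [0, 0, -2], "yaw": 0}, {"claw": 1, "delta_pos": [0, 0, -3], "yaw": 0}, {"claw": 1, "delta_pos": [0, 0, -3], "yaw": 0}, {"claw": 1, "delta_pos": [0, 0, -3], "yaw": 0}, {"claw": 1, "delta_pos": [0, 0, -3], "yaw": 0}, {"claw": 1, "delta_pos": [0, 0, -2], "yaw": 0}, {"claw": 1, "delta_pos": [0, 0, -1], "yaw": 0}]}}

```text
clock: 5.68
eef_pos: [478.5, -251.9, 433.8]
tcp_rot: [3.141, 0.001, 1.942]
contact_force: [0.6, -0.8, -3.7]
opening: 0.144
grasp_force: 68.7
```

Emit:
{"api": "apply_moves", "payload": {"deltas": [{"claw": 1, "delta_pos": [0, 0, 0], "yaw": 0.143}, {"claw": 1, "delta_pos": [0, 0, 0], "yaw": 0.143}, {"claw": 1, "delta_pos": [0, 0, 0], "yaw": 0.143}, {"claw": 1, "delta_pos": [2, -0.2, 0], "yaw": 0}, {"claw": 1, "delta_pos": [3, -0.2, 0], "yaw": 0}, {"claw": 1, "delta_pos": [4, -0.3, 0], "yaw": 0}, {"claw": 1, "delta_pos": [4, -0.4, 0], "yaw": 0}, {"claw": 1, "delta_pos": [4, -0.4, 0], "yaw": 0}]}}

```text
clock: 6.68
eef_pos: [472.7, -79.3, 432.3]
tcp_rot: [-3.141, -0.001, 1.515]
contact_force: [0.4, -0.7, -2.9]
opening: 0.152
grasp_force: 68.6
```

Emit:
{"api": "apply_moves", "payload": {"deltas": [{"claw": 1, "delta_pos": [4, -0.4, 0], "yaw": 0}, {"claw": 1, "delta_pos": [4, -0.4, 0], "yaw": 0}, {"claw": 1, "delta_pos": [3, -0.2, 0], "yaw": 0}, {"claw": 1, "delta_pos": [2, 0, 0], "yaw": 0}, {"claw": 1, "delta_pos": [0, 0, 0], "yaw": 0}, {"claw": 1, "delta_pos": [0, 0, 0], "yaw": 0}, {"claw": 1, "delta_pos": [0, 0, 0], "yaw": 0}]}}

```text
clock: 7.55
eef_pos: [470.8, 48.6, 432.6]
tcp_rot: [-3.141, 0.0, 1.513]
contact_force: [0.7, 0.7, -4.5]
opening: 0.15
grasp_force: 68.6
```

```bash
python3 b.py 108 128 300 pics/w2.png
```

```text
7.55 [470.80978992  48.56994058 432.57764463] [-3.14127783e+00  1.93458447e-04  1.51276246e+00] [ 0.65119357  0.74698379 -4.52988901] 0.15029957584893172
[206   1  21  24 397] 111.8 [414.4 199. ] [13.4 13.5] 84.5
[248   1  21  24 400] 111.8 [442.3 197.2] [13.3 13.5] 88.0
[290   1  21  24 394] 111.9 [470.3 195.8] [13.5 13.4] 46.9
[332   1  21  24 396] 111.9 [498.  194.1] [13.3 13.4] 14.0
[374   1  21  24 400] 111.9 [525.9 192.4] [13.3 13.2] 84.0
[209  38  21  23 371] 111.8 [413.1 177.1] [13.3 13.4] 28.5
[250  38  20  23 356] 111.8 [441.1 175.5] [13.4 13.2] 85.9
[291  38  20  22 356] 112.0 [469.  173.9] [13.3 12.9] 86.2
[332  38  20  22 351] 112.1 [496.9 172.1] [13.1 13. ] 81.6
[372  38  21  22 364] 112.0 [524.7 170.5] [13.3 13.2] 1.4
[  176    75   250    46 10181] 118.9 [466.9 142.2] [ 29.3 170.8] 86.6
[594 413  37  31 609] 119.1 [ 729.9 -156.7] [27.3 16.3] 42.1
```

View pics/w2.png

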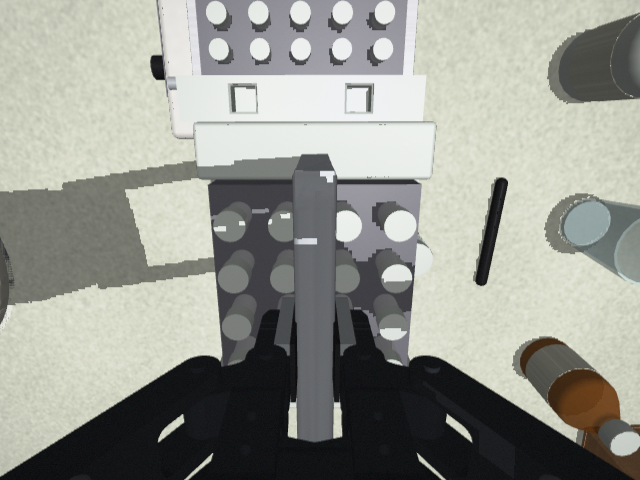

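```bash
cat > c.py <<'E'
from h import *
f=cam('wrist'); w=cloud(f); z=w[...,2]
for u0 in (222,337):
    S=z[78:118,u0:u0+45]; m=(S<117).astype(np.uint8)
    k,l,st,c=cv2.connectedComponentsWithStats(m); i=1+np.argmax(st[1:,4])
    x,y,ww,hh,a=st[i]; print(u0+x,78+y,ww,hh,a)
    # outline: all 4 mouth edges at z=118.9
    q=[ray(f,u0+x+dx*ww-.5,78+y+dy*hh-.5,118.5)[:2] for dx in(0,1) for dy in (0,1)]
    print(np.round(q,1).tolist(),np.mean(q,0).round(1))
# tray wall in this view
m=(z>230)&(z<272); m[:110]=0; m[190:]=0
p=w[m]; rc=cv2.minAreaRect(p[:,:2].astype(np.float32)); print('wall',rc,np.median(p[:,2]))
mb=(z>260); mb[:150]=0; mb[:, :285]=0; mb[:,345:]=0
p=w[mb&(z<300)]; print('bar z',np.percentile(p[:,2],[5,50,95]));
for v in (165,200,240,270):
    row=[u for u in range(285,345) if z[v,u]>268 and z[v,u]<300]; print(v,row[0],row[-1],w[v,row[0]].round(1),w[v,row[-1]].round(1))
E
python3 c.py
```

```text
230 84 27 29 661
[[419.4, 154.1], [417.0, 135.4], [437.8, 153.0], [435.8, 134.3]] [427.5 144.2]
345 84 28 28 649
[[497.7, 149.5], [497.1, 131.4], [516.8, 148.3], [516.6, 130.2]] [507.1 139.8]
wall ((474.7461242675781, 112.72602844238281), (0.3206934630870819, 11.948403358459473), 86.90403747558594) 254.45773431373888
bar z [280.11870442 284.57222958 296.98790379]
165 297 331 [468.9 113.1 270.4] [480.4 112.4 271. ]
200 293 336 [467.5 103.7 283.1] [481.  102.9 283.2]
240 293 335 [466.5  90.6 283.3] [480.1  89.9 283.8]
270 294 335 [466.1  80.2 283.3] [479.7  79.5 283.8]
```

Emit:
{"api": "apply_moves", "payload": {"deltas": [{"claw": 1, "delta_pos": [2, -0.1, 0], "yaw": 0}, {"claw": 1, "delta_pos": [3, -0.2, 0], "yaw": 0}, {"claw": 1, "delta_pos": [4, -0.2, 0], "yaw": 0}, {"claw": 1, "delta_pos": [3.67, -0.2, 0], "yaw": 0}, {"claw": 1, "delta_pos": [2, -0.15, 0], "yaw": 0}, {"claw": 1, "delta_pos": [1, -0.06, 0], "yaw": 0}, {"claw": 1, "delta_pos": [0, 0, 0], "yaw": 0}, {"claw": 1, "delta_pos": [0, 0, 0], "yaw": 0}]}}

```text
clock: 8.65
eef_pos: [471.0, 205.2, 432.6]
tcp_rot: [-3.141, 0.001, 1.512]
contact_force: [0.5, 0.6, -3.4]
opening: 0.15
grasp_force: 68.6
```

Emit:
{"api": "apply_moves", "payload": {"deltas": [{"claw": 1, "delta_pos": [0, 0, 1.2], "yaw": 0}, {"claw": 1, "delta_pos": [0, 0, 1.2], "yaw": 0}, {"claw": 1, "delta_pos": [0, 0, 1.2], "yaw": 0}, {"claw": 1, "delta_pos": [0, 0, 0.8], "yaw": 0}, {"claw": 1, "delta_pos": [0, 0, 0.5], "yaw": 0}, {"claw": 1, "delta_pos": [0, 0, 0], "yaw": 0}, {"claw": 1, "delta_pos": [0, 0, 0], "yaw": 0}]}}

```text
clock: 9.52
eef_pos: [471.1, 206.1, 384.0]
tcp_rot: [3.141, -0.0, 1.513]
contact_force: [0.4, 0.4, -3.8]
opening: 0.153
grasp_force: 68.6
```

```bash
python3 - <<'E'
from h import *
s=r.sense();print(s['eef_pos'],s['tcp_rot'],s['contact_force'],s['wrist_torque'])
f=cam('scene');g=cam('side')
a=cv2.resize(f['img'][80:270,290:480],(400,400),interpolation=cv2.INTER_CUBIC)
b=cv2.resize(g['img'][100:290,120:310],(400,400),interpolation=cv2.INTER_CUBIC)
cv2.imwrite('pics/p3.png',np.hstack([a,b]))
E
```

```text
[471.14073463 206.06444938 384.00978976] [ 3.14107143e+00 -2.28219528e-04  1.51291394e+00] [ 0.43091641  0.41220948 -3.78338815] [ 0.02665357 -0.01309453  0.01350655]
```

View pics/p3.png

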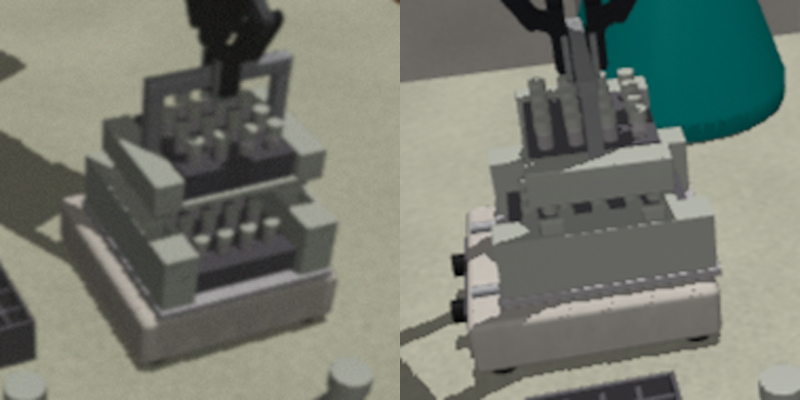

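Emit:
{"api": "apply_moves", "payload": {"deltas": [{"claw": 1, "delta_pos": [0, 0, 0.5], "yaw": 0}, {"claw": 1, "delta_pos": [0, 0, 0.4], "yaw": 0}, {"claw": 1, "delta_pos": [0, 0, 0.2], "yaw": 0}, {"claw": 1, "delta_pos": [0, 0, 0.1], "yaw": 0}, {"claw": 1, "delta_pos": [0, 0, 0.1], "yaw": 0}, {"claw": 1, "delta_pos": [0, 0, 0], "yaw": 0}]}}

```text
clock: 10.38
eef_pos: [471.0, 206.0, 370.7]
tcp_rot: [3.142, -0.0, 1.513]
contact_force: [0.2, -0.1, -3.8]
opening: 0.15
grasp_force: 68.6
```

Emit:
{"api": "apply_moves", "payload": {"deltas": [{"claw": 1, "delta_pos": [0, 0, 0.1], "yaw": 0}, {"claw": 1, "delta_pos": [0, 0, 0], "yaw": 0}]}}

```text
clock: 10.62
eef_pos: [471.0, 206.0, 369.7]
tcp_rot: [-3.142, 0.0, 1.513]
contact_force: [0.1, 0.0, -4.4]
opening: 0.148
grasp_force: 68.6
```

Emit:
{"api": "apply_moves", "payload": {"deltas": [{"claw": 1, "delta_pos": [0, 0, 0.1], "yaw": 0}, {"claw": 1, "delta_pos": [0, 0, 0], "yaw": 0}]}}

```text
clock: 10.88
eef_pos: [471.0, 206.0, 368.6]
tcp_rot: [-3.141, 0.0, 1.513]
contact_force: [0.2, 1.1, -4.7]
opening: 0.148
grasp_force: 68.6
```

No contact yet; it appears to be entering the sockets.

Emit:
{"api": "apply_moves", "payload": {"deltas": [{"claw": 1, "delta_pos": [0, 0, 0.1], "yaw": 0}, {"claw": 1, "delta_pos": [0, 0, 0.1], "yaw": 0}, {"claw": 1, "delta_pos": [0, 0, 0], "yaw": 0}]}}

```text
clock: 11.25
eef_pos: [471.0, 206.0, 366.6]
tcp_rot: [-3.141, 0.0, 1.513]
contact_force: [-0.2, -0.2, -3.5]
opening: 0.147
grasp_force: 68.6
```

Emit:
{"api": "apply_moves", "payload": {"deltas": [{"claw": 1, "delta_pos": [0, 0, 0.1], "yaw": 0}, {"claw": 1, "delta_pos": [0, 0, 0.1], "yaw": 0}, {"claw": 1, "delta_pos": [0, 0, 0], "yaw": 0}]}}

```text
clock: 11.62
eef_pos: [471.0, 206.0, 364.6]
tcp_rot: [-3.141, 0.0, 1.513]
contact_force: [0.0, -0.0, -4.0]
opening: 0.151
grasp_force: 68.6
```

Emit:
{"api": "apply_moves", "payload": {"deltas": [{"claw": 1, "delta_pos": [0, 0, 0.1], "yaw": 0}, {"claw": 1, "delta_pos": [0, 0, 0.1], "yaw": 0}, {"claw": 1, "delta_pos": [0, 0, 0.1], "yaw": 0}, {"claw": 1, "delta_pos": [0, 0, 0], "yaw": 0}]}}

```text
clock: 12.12
eef_pos: [471.0, 206.0, 361.6]
tcp_rot: [-3.141, 0.0, 1.513]
contact_force: [-0.3, -0.0, -3.2]
opening: 0.146
grasp_force: 68.6
```

Emit:
{"api": "apply_moves", "payload": {"deltas": [{"claw": 1, "delta_pos": [0, 0, 0.1], "yaw": 0}, {"claw": 1, "delta_pos": [0, 0, 0], "yaw": 0}]}}

```text
clock: 12.38
eef_pos: [471.0, 206.0, 360.6]
tcp_rot: [-3.142, 0.0, 1.513]
contact_force: [-0.4, 0.3, -4.2]
opening: 0.148
grasp_force: 68.6
```

Emit:
{"api": "apply_moves", "payload": {"deltas": [{"claw": 1, "delta_pos": [0, 0, 0.05], "yaw": 0}, {"claw": 1, "delta_pos": [0, 0, 0], "yaw": 0}]}}

```text
clock: 12.62
eef_pos: [471.0, 206.0, 360.2]
tcp_rot: [-3.142, -0.0, 1.513]
contact_force: [-0.8, 0.3, -3.3]
opening: 0.148
grasp_force: 68.6
```

Emit:
{"api": "apply_moves", "payload": {"deltas": [{"claw": 1, "delta_pos": [0, 0, 0.06], "yaw": 0}, {"claw": 1, "delta_pos": [0, 0, 0], "yaw": 0}]}}

```text
clock: 12.88
eef_pos: [471.0, 206.0, 359.5]
tcp_rot: [-3.142, 0.0, 1.513]
contact_force: [-0.4, -0.5, -4.1]
opening: 0.152
grasp_force: 68.6
```

Emit:
{"api": "apply_moves", "payload": {"deltas": [{"claw": 1, "delta_pos": [0, 0, 0.04], "yaw": 0}, {"claw": 1, "delta_pos": [0, 0, 0], "yaw": 0}]}}

```text
clock: 13.12
eef_pos: [471.0, 206.0, 359.2]
tcp_rot: [-3.142, 0.0, 1.513]
contact_force: [0.8, 0.1, -4.8]
opening: 0.144
grasp_force: 68.6
```

Emit:
{"api": "apply_moves", "payload": {"deltas": [{"claw": 1, "delta_pos": [0, 0, 0.04], "yaw": 0}, {"claw": 1, "delta_pos": [0, 0, 0], "yaw": 0}]}}

```text
clock: 13.38
eef_pos: [471.0, 206.0, 359.0]
tcp_rot: [3.141, -0.0, 1.513]
contact_force: [-0.5, -1.1, -1.1]
opening: 0.152
grasp_force: 69.2
```

Emit:
{"api": "apply_moves", "payload": {"deltas": [{"claw": 1, "delta_pos": [0, 0, 0.03], "yaw": 0}, {"claw": 1, "delta_pos": [0, 0, 0], "yaw": 0}]}}

```text
clock: 13.62
eef_pos: [471.0, 206.0, 359.0]
tcp_rot: [3.141, -0.0, 1.513]
contact_force: [-3.0, -1.8, 6.0]
opening: 0.148
grasp_force: 70.0
```

```bash
python3 - <<'E'
from h import *
f=cam('scene');g=cam('side')
a=cv2.resize(f['img'][80:270,290:480],(400,400),interpolation=cv2.INTER_CUBIC)
b=cv2.resize(g['img'][100:290,120:310],(400,400),interpolation=cv2.INTER_CUBIC)
cv2.imwrite('pics/p4.png',np.hstack([a,b]))
E
```

```text
(no output)
```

View pics/p4.png

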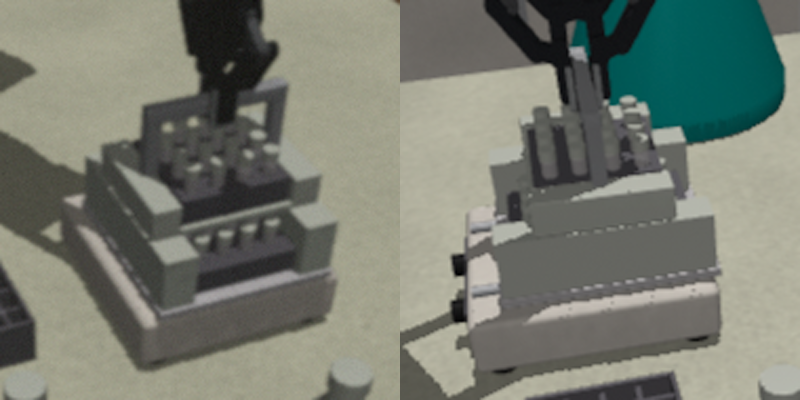

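The tray underside sits flush on both rails, it is level, and the TCP is at the home height of 359 mm. I'll release it.

Emit:
{"api": "apply_moves", "payload": {"deltas": [{"claw": 0.3, "delta_pos": [0, 0, 0], "yaw": 0}, {"claw": 0, "delta_pos": [0, 0, 0], "yaw": 0}, {"claw": -0.5, "delta_pos": [0, 0, 0], "yaw": 0}, {"claw": -1, "delta_pos": [0, 0, 0], "yaw": 0}, {"claw": -1, "delta_pos": [0, 0, 0], "yaw": 0}, {"claw": -1, "delta_pos": [0, 0, 0], "yaw": 0}, {"claw": -1, "delta_pos": [0, 0, 0], "yaw": 0}], "grip_force": 20}}

```text
clock: 14.6
eef_pos: [471.0, 206.0, 358.5]
tcp_rot: [3.142, -0.0, 1.513]
contact_force: [-0.4, -0.3, -0.3]
opening: 0.996
grasp_force: 0.0
```

Emit:
{"api": "apply_moves", "payload": {"deltas": [{"claw": -1, "delta_pos": [0, 0, -1], "yaw": 0}, {"claw": -1, "delta_pos": [0, 0, -2], "yaw": 0}, {"claw": -1, "delta_pos": [0, 0, -3], "yaw": 0}, {"claw": -1, "delta_pos": [0, 0, -3], "yaw": 0}, {"claw": -1, "delta_pos": [0, 0, -3], "yaw": 0}, {"claw": -1, "delta_pos": [0, 0, -2], "yaw": 0}, {"claw": -1, "delta_pos": [0, 0, 0], "yaw": 0}, {"claw": -1, "delta_pos": [0, 0, 0], "yaw": 0}]}}

```text
clock: 15.6
eef_pos: [470.7, 205.8, 497.9]
tcp_rot: [-3.141, 0.0, 1.513]
contact_force: [0.1, 0.6, -1.0]
opening: 1.0
grasp_force: 0.0
```

```bash
python3 b.py 195 225 200 pics/w5.png; python3 b.py 140 170 200 pics/w6.png
```

```text
15.6 [470.73633185 205.8439836  497.86689378] [-3.14090294e+00  3.40809601e-04  1.51276057e+00] [ 0.10373129  0.61984178 -0.97068519] 1.000164843406361
[ 305  142   21  178 3542] 210.8 [471.5 206.4] [128.1  14. ] 86.8
15.65 [470.7082268  205.85605412 497.54394053] [-3.14026152e+00  6.53059956e-04  1.51277698e+00] [ 0.6529849  -0.37681028  0.22294674] 1.000355701781586
[ 247  120  138   34 4335] 148.9 [475.1 271.3] [ 25.6 110.1] 86.6
[ 326  155   52  144 5239] 149.1 [501.9 191.3] [127.5  45.7] 87.7
[ 254  156   53  143 5219] 149.0 [439.2 194.8] [127.1  46.3] 86.6
[ 603  231   37   35 1054] 150.9 [737.3 161. ] [25.2 28.7] 9.7
```

View pics/w5.png

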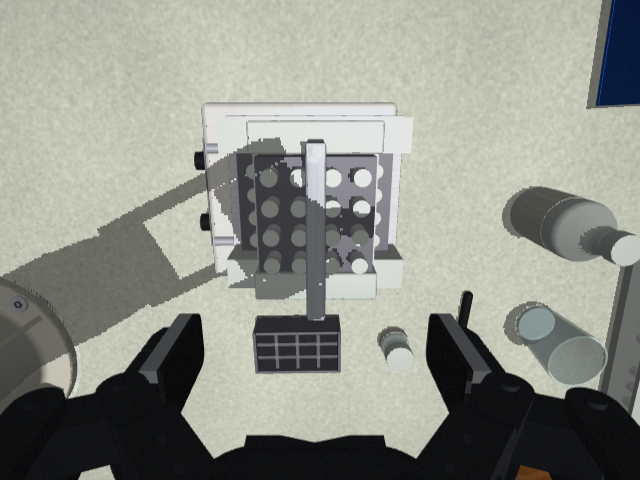

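The tray is home: the bar top measures 210.8 mm against 210 expected, and the end wall top 148.9 mm against 148. It is centred on the carrier (bar at u=315, v 140–320), the gripper is clear, and the bystanders in view look undisturbed.

```bash
python3 -c "
from rig import r
print(r.sign_off())"
```

```text
the job is handed in; nothing more can be done
None
```

The vial tray is seated in the carrier sockets, flush and level, and released with the gripper backed away; the job was handed in at about 16 s, with wrist-force readings of no more than about 7 N.

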